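Clamp the balm tin in its three-point nest

TASK

Lift the closed paw-balm tin onto the deck of the wooden tin nest, upright between the two white posts and the blue jaw, and let go of it. Then push the blue jaw's tab to nudge the tin home until posts and jaw all bear on it snugly, ready for one-handed opening, and take your hand away. Press gently, so the thin tin is not dented, and leave the brush, mitt and bowl where they are.

Things in the scene. Friction and masses are not known exactly. Their poses are not given: they have to be found in the camera images.
- tin_center (a point): Centre (half-way up) of the loose, closed balm tin: upright cylinder 60 mm in diameter, 32 mm high, green cap on an aluminium bottom, about 0.12 kg, z up. Thin metal: pressed or knocked against any part of the nest with more than 15 N it dents. Smooth; the cap does not turn.
- nest: Wooden deck of the tin nest, screwed down: 190 mm (x) by 120 mm (y), 12 mm thick. Origin on the bench (underside of the deck), below the nominal middle of the seated tin; the deck runs from x -125 to +65 mm. Its x axis points from the jaw to the posts, z up.
- seat (a point): Point on the deck's top (12 mm above the nest's origin), nominal middle of the seated tin, axes as the nest's. Two white posts (14 mm thick, 28 mm high, nominally at x +23, y +29 and -29 mm) on a 10 mm high cross bar (x +35 to +49) form a vee open to -x. Bar and posts are adjustable: they may sit up to 7 mm nearer or farther in x, which no reading tells, so feel for it; a seated tin has y = 0.
- jaw: Blue jaw sliding on the deck along the nest's x (50 mm travel, starts within 10 mm of the rear end). Origin on the deck's top, mid-line, in the plane of its flat pressing face, which looks to +x, to the posts; 50 mm wide, 29 mm high. The slide is stiff: about 4 N moves it; it stays where left and keeps up to 4 N on the tin. 8 to 14 N on the tab with the tin seated leaves it clamped.
- jaw_tab (a point): Middle of the rear face (looking to -x) of the jaw's upright push tab, 42 mm behind the pressing face, 25 mm above the deck (37 mm above the bench). The tab is 10 mm thick (x), 44 mm wide (y), its top 41 mm above the deck; pushed to +x it moves the jaw. Between tab and face plate is a gap of 24 mm over a low runner.
- finger_brush: Bystander: orange silicone finger toothbrush lying along its x axis, 56 mm long, 22 mm thick; origin on its underside. Not to be moved.
- mitt: Bystander: black hard-silicone grooming mitt lying flat, 160 mm (x) by 90 mm (y), 21 mm high with its nubs; origin on its underside. Not to be moved.
- bowl: Bystander: stainless steel bowl, 130 mm across the rim, 45 mm high; origin on its underside. Not to be moved.
Things that resemble listed ones, but are neither listed nor needed, are in the scene too. Several things look just like the part that bears tin_center: the one meant starts nearest to the robot's base.

How it is judged (in metres and radians):
On the way, in this order (a step that is already met when the one before it is completed fails the run):
1. the tin stands upright on the nest's deck between jaw and posts, let go (angle between tin's own z axis and vertical below 0.06 rad and contact force between tin and the fingers below 0.05 N and linear speed of tin below 0.01 m/s and contact force between tin and nest above 0.2 N and y of tin_center in the frame of nest between -0.02 and 0.02 m and x of tin_center in the frame of nest between -0.04 and 0.012 m), for 0.15 s.
2. jaw and both posts press on the tin (contact force between tin and jaw above 0.3 N and contact force between tin and left_post above 0.2 N and contact force between tin and right_post above 0.2 N and angle between tin's own z axis and vertical below 0.06 rad), for 0.25 s.
At the end, for the whole second after the job is handed in: The tin stands upright on the deck (within 0.06 rad), at rest and released, and all three of blue jaw (over 0.3 N), left post and right post (over 0.2 N each) press on it (all of step 2 and linear speed of tin below 0.005 m/s and height (world z) of tin_center below 0.031 m and contact force between tin and the fingers below 0.05 N); the robot touches nothing.
It fails at once if the tin is pressed or knocked against the deck or jaw with more than 15 N (contact force between tin and nest above 15 N).
It fails at once if the tin is pressed against the posts with more than 15 N (contact force between tin and left_post above 15 N or contact force between tin and right_post above 15 N).
It fails at once if the tin is tipped over (angle between tin's own z axis and vertical above 0.6 rad).
It fails at once if the brush, mitt or bowl is moved more than 20 mm (distance of any of finger_brush, mitt, bowl from where it was at the start of the episode above 0.02 m).
It also fails if it takes over 62 s, if anything falls off the work surface, if the arm or the gripper's body presses on something with over 40 N, if the wrist force passes 120 N, or if a joint passes its speed limit or range.

ROBOT

A 6-joint arm with a two-finger parallel gripper is mounted at the origin on the work surface. World frame = base frame: x ahead of the robot, y to its left, z up, the work surface at z = 0. Lengths are in mm, angles in degrees, forces in N, time in s.
With the tool pointing down it reaches from about 325 to 925 mm from the base axis. Payload 3.1 kg.
Tool frame: the origin (TCP) lies at the very end of the fingers, on their centre line; the grasp point (between the pads) lies grasp_offset behind it (grasp_offset is the distance from the TCP to the grasp point, in mm); z points along the fingers, x is the direction in which the jaws open and shut, and the axes are right-handed (so a half turn about z gives the same grasp; the last joint's range is limited). The gripper opens to 85 mm and grips with 20 to 120 N. Pads are 22 mm wide; open, the fingers measure 114 mm over their backs; the gripper's body (76 mm by 85 mm) begins 54 mm behind the grasp point. The pads swing forward as they close: fully open they stand 13 mm farther back than shut.
Start: joints at [-72.834, 12.427, 92.441, -0, 75.132, -6.429], TCP at [250.184, -572.754, 231.3] pointing down, gripper open.
Joint ranges: [-157.48, 157.48], [-44.54, 120.13], [17.64, 146.25], [-64.5, 244.5], [7.68, 150.69], [-147.95, 147.95]. Speed limits (degrees/s): [159.86, 159.86, 180, 180, 180, 180].

INTERFACE

Orientations are given as [roll, pitch, yaw] about the fixed x, y, z axes, in that order (R = Rz(yaw) Ry(pitch) Rx(roll)).
In Python, from station import * gives the robot as it stands. Calls block until the motion is done:
- goto(position, orientation): joint-space move of the TCP to a pose.
- move_l(position, attitude=None, speed=150): straight line of the TCP; attitude=None keeps the orientation; speed is the mean speed in mm/s.
- move_j(angles): joint-space move.
- grip(opening, squeeze=None): finger opening in mm; squeeze is the grip in N (None keeps the last); returns when the fingers have stopped.
- wait(seconds).
- solve_ik(position, orientation): joint angles nearest the present ones, or None.
- get_obs(): the state.
- get_image(name): name is "side" or "top" or "wrist"; returns the picture (384x512x3 uint8, red, green, blue); there is no depth.
- get_calibration(name): a dict with "fx", "fy", "cx", "cy" (pixels), "R" (3x3) and "t" (3): a world point X has camera coordinates R X + t; the wrist camera has in their place "mount" (4x4, takes a point from camera to tool coordinates, whose origin is the TCP and whose axes are the tool frame's). Camera axes: x right, y down, z forward; pixel columns grow to the right and rows downward; lengths in mm; the calibration is good to about 2 mm. The wrist camera is an equidistant fisheye: a pixel r from the principal point sees the ray r / f radians off the axis. A picture is of the moment at which its call begins: read the wrist's pose just before it. get_calibration takes no time and is no camera call.
A pose or a line that the arm cannot do raises Unreachable and nothing moves.
- sign_off(): hands the job in, once; it reports no verdict.
Trained networks look in the newest picture that a camera, given by its name, has taken for a name from the list of things; names that differ only in an ending like _2 or _b are one class to them, and where a whole thing is asked for, a point or a joint stands for the part that bears it (a point fixed in the world has none). Each returns a list of dicts, best first, with "score" (0 to 1); they miss things now and then, are a little off and sometimes report something else, mostly with a low value. They report only what shows in the picture. A call takes as long as a camera call. They do not tell look-alikes from the thing itself.
- spot_in(name, camera): "extent" ([centre column, centre row, width, height] in pixels, round what is visible of it).
- regions_of(name, camera): "region" (384x512 bool, what is visible of it) and "extent" ([centre column, centre row, width, height] in pixels, round what is visible of it).
The state is a dict: "t": time; "joint_pos": joint angles; "qvel": joint speeds; "effort": joint torques, N m; "tcp_pos": TCP position; "ee_rot": TCP orientation; "wrist_force": force on the tool from outside, world axes, zero at the start; "moment": the same for the moment, N m; "grip_width": finger opening in mm.
Only numpy, scipy, OpenCV 4.12 (cv2) and the standard library are available. Lean on these libraries where they do the work, as an engineer would, in place of code of your own. Each camera call takes 0.05 s, during which the arm holds its last target.

## Working session

There is one attempt and no reset: what is moved stays moved. The work goes in short steps, each a Python script; the robot and the scene stay as the last script left them, time stands still between calls to the robot, and variables do not carry over. Pictures are saved under pics/ and viewed, and the job is handed in when it is done.

```bash
ls; mkdir -p pics; python3 - <<'E'
from station import *
import cv2,json
o=get_obs();print(o)
for n in("side","top","wrist"):
    im=get_image(n);cv2.imwrite(f"pics/{n}0.png",im[:,:,::-1]);c=get_calibration(n);print(n,c)
    for th in ["tin_center","nest","jaw","jaw_tab","finger_brush","mitt","bowl"]:
        if n!="wrist": print(th,[(round(d["score"],2),[round(float(v)) for v in d["extent"]]) for d in spot_in(th,n)])
E
```

```text
pics
{'t': 0.0, 'joint_pos': array([-7.28335581e+01,  1.24774965e+01,  9.25291810e+01, -1.24327863e-03,
        7.51317417e+01, -6.42840516e+00]), 'qvel': array([-0.01045775, -0.00643945, -0.02155725, -0.10329185,  0.06773042,
       -0.01153064]), 'effort': array([-1.16085081e-03, -3.96846092e+01, -3.03853619e+01, -6.26144742e-05,
        9.88588727e-03, -1.05201192e-06]), 'tcp_pos': array([ 249.93942851, -571.95400095,  229.95387052]), 'ee_rot': array([-1.79985696e+02,  1.37683294e-01, -6.64048153e+01]), 'wrist_force': array([ 0.36478919, -0.55912069,  0.15864421]), 'moment': array([ 0.0437908 , -0.01106046,  0.01302116]), 'grip_width': 85.15249150483614}
side {'fx': 479.60040732845965, 'fy': 479.60040732845965, 'cx': 260.3951416463152, 'cy': 194.55296050351978, 'R': array([[-0.75293117, -0.65797612, -0.01273117],
       [-0.39870198,  0.47146037, -0.78661417],
       [ 0.52357558, -0.58719038, -0.61731359]]), 't': array([504.12489002, 244.45415011, 939.27817808])}
tin_center [(0.93, [117, 310, 34, 31]), (0.92, [220, 287, 30, 30]), (0.84, [165, 280, 33, 30]), (0.8, [160, 318, 36, 3
[... 692 characters left out ...]
, [141, 205, 17, 15]), (0.53, [162, 183, 20, 20])]
nest [(0.58, [299, 182, 49, 60])]
jaw []
jaw_tab []
finger_brush [(0.44, [209, 212, 10, 19]), (0.44, [373, 215, 28, 48])]
mitt [(0.68, [373, 215, 27, 47])]
bowl [(0.87, [212, 154, 36, 38])]
wrist {'fx': 297.3186396354542, 'fy': 297.3186396354542, 'cx': 255.47255185765457, 'cy': 192.84166362107433, 'mount': array([[ 9.99999805e-01, -6.12338762e-04,  1.23993934e-04,
         2.84134636e-01],
       [ 5.51458098e-04,  9.58384309e-01,  2.85480668e-01,
        -7.30680062e+01],
       [-2.93644720e-04, -2.85480544e-01,  9.58384460e-01,
        -1.42133461e+02],
       [ 0.00000000e+00,  0.00000000e+00,  0.00000000e+00,
         1.00000000e+00]])}
```

```bash
python3 - <<'E'
import cv2
t=cv2.imread("pics/top0.png");s=cv2.imread("pics/side0.png")
cv2.imwrite("pics/topc.png",cv2.resize(t[120:270,100:400],None,fx=2.66,fy=2.66,interpolation=cv2.INTER_CUBIC))
cv2.imwrite("pics/sidec.png",cv2.resize(s[130:350,90:410],None,fx=2.5,fy=2.5,interpolation=cv2.INTER_CUBIC))
E
```

```text
(no output)
```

View pics/topc.png

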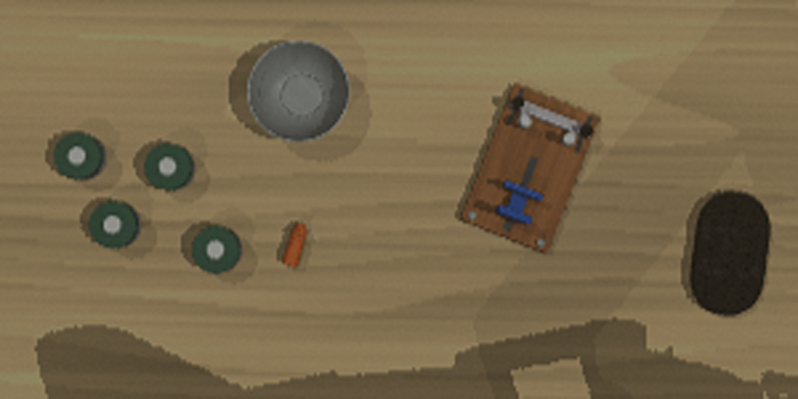

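View pics/sidec.png

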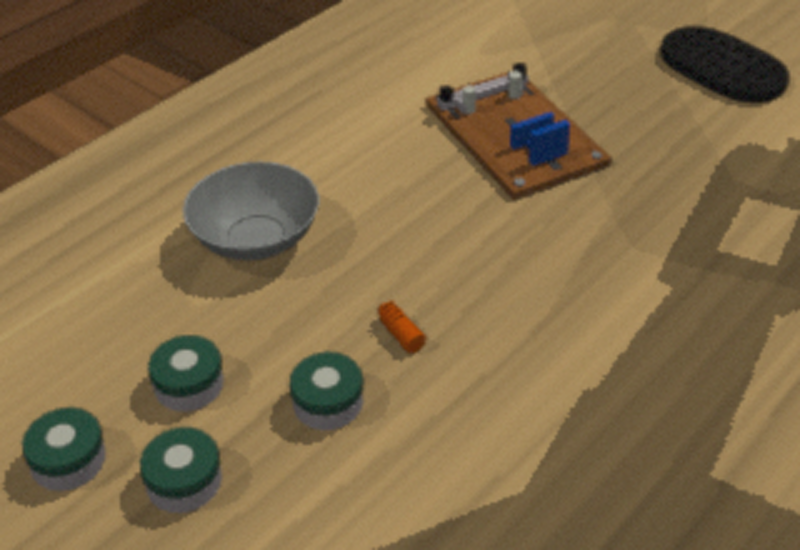

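View pics/wrist0.png

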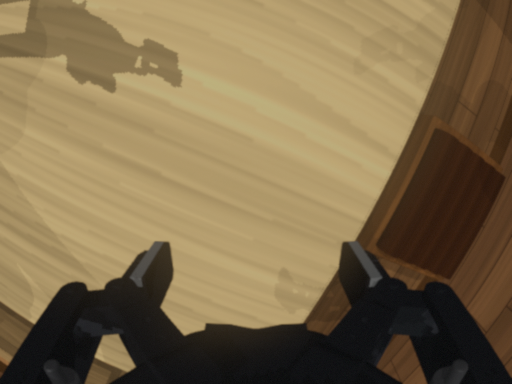

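Top view: a nest at about (299,182) px, a bowl at (212,154), a brush at (210,212) and a mitt at (373,215). There are four identical tins at about (129,178), (162,183), (141,205) and (182,214). I'll compute each one's distance from the base.

```bash
cat > h.py <<'E'
import numpy as np, cv2
from station import *
def ray(n,px):
    c=get_calibration(n);R=np.array(c["R"]);t=np.array(c["t"])
    d=R.T@np.array([(px[0]-c["cx"])/c["fx"],(px[1]-c["cy"])/c["fy"],1]);return -R.T@t,d
def bp(n,px,z):
    C,d=ray(n,px);return C+d*(z-C[2])/d[2]
def tri(p1,p2):
    C1,d1=ray("top",p1);C2,d2=ray("side",p2)
    A=np.stack([d1,-d2],1);s=np.linalg.lstsq(A,C2-C1,rcond=None)[0]
    a=C1+s[0]*d1;b=C2+s[1]*d2;return (a+b)/2,np.linalg.norm(a-b)
def wproj(T,cal,X):  # T tool pose 4x4; X world -> pixel
    M=np.linalg.inv(T@np.array(cal["mount"]));p=M[:3,:3]@X+M[:3,3]
    r=np.hypot(p[0],p[1]);th=np.arctan2(r,p[2]);return np.array([cal["cx"]+cal["fx"]*th*p[0]/r,cal["cy"]+cal["fy"]*th*p[1]/r])
def wbp(T,cal,px,z):
    u=np.array([(px[0]-cal["cx"])/cal["fx"],(px[1]-cal["cy"])/cal["fy"]]);th=np.linalg.norm(u)
    d=np.array([*(u/th*np.sin(th)),np.cos(th)]) if th>0 else np.array([0,0,1.])
    W=T@np.array(cal["mount"]);d=W[:3,:3]@d;C=W[:3,3];return C+d*(z-C[2])/d[2]
def pose(o):
    from scipy.spatial.transform import Rotation as Ro
    T=np.eye(4);T[:3,:3]=Ro.from_euler("xyz",o["ee_rot"],degrees=True).as_matrix();T[:3,3]=o["tcp_pos"];return T
E
python3 - <<'E'
from h import *
np.set_printoptions(precision=1,suppress=True)
t=cv2.imread("pics/top0.png");s=cv2.imread("pics/side0.png")
def white(im,ext):
    # white dot centroid on cap
    x,y,w,h=ext;x0=int(x-w/2);y0=int(y-h/2);sub=im[y0:y0+int(h)+1,x0:x0+int(w)+1].astype(float)
    m=(sub.min(2)>95)&(sub.max(2)-sub.min(2)<30)
    yy,xx=np.nonzero(m[:int(h*.65)] if im is s else m);return xx.mean()+x0,yy.mean()+y0,len(xx)
# green centroid
def green(im,c,r=14):
    x0=int(c[0]-r);y0=int(c[1]-r);sub=im[y0:y0+2*r,x0:x0+2*r].astype(int)
    m=(sub[...,1]>sub[...,2]+12);n,l,st,ce=cv2.connectedComponentsWithStats(m.astype(np.uint8))
    i=1+st[1:,4].argmax();x,y,w,h=st[i][:4];return x0+x+w/2-.5,y0+y+h/2-.5,w,h
T=[(129,178),(162,183),(141,205),(182,214)];S=[(117,310),(165,280),(160,318),(220,287)]
for a in T:
    g=green(t,a);p=bp("top",g[:2],30);print(a,g,p,np.hypot(p[0],p[1]))
for b in S:
    g=green(s,b,20);print(b,g,bp("side",g[:2],26))
P=[bp("top",(100+x/2.66,120+y/2.66),12) for x,y in[(513,83),(600,118),(547,252),(458,217)]]
print(np.array(P));
for i in range(4):
    d=P[(i+1)%4]-P[i];print(np.linalg.norm(d),np.degrees(np.arctan2(d[1],d[0])))
print(bp("side",(297,186),12))
print("bowl",bp("top",(212,154),45),"brush",bp("top",(210,212),11),"mitt",bp("top",(373,215),21))
E
```

```text
(129, 178) (np.float64(129.0), np.float64(178.0), np.int32(17), np.int32(17)) [610.  502.6  30. ] 790.3549751266142
(162, 183) (np.float64(163.0), np.float64(182.0), np.int32(17), np.int32(17)) [598.4 387.6  30. ] 712.9636069030754
(141, 205) (np.float64(142.0), np.float64(204.0), np.int32(17), np.int32(17)) [523.2 456.2  30. ] 694.098953463433
(182, 214) (np.float64(181.0), np.float64(213.0), np.int32(17), np.int32(17)) [495.2 324.4  30. ] 591.9670368057848
(117, 310) (np.float64(114.0), np.float64(306.0), np.int32(31), np.int32(27)) [609.8 506.4  26. ]
(165, 280) (np.float64(163.5), np.float64(275.5), np.int32(28), np.int32(24)) [597.7 390.8  26. ]
(160, 318) (np.float64(161.0), np.float64(314.5), np.int32(31), np.int32(28)) [523.1 459.2  26. ]
(220, 287) (np.float64(220.0), np.float64(283.0), np.int32(29), np.int32(25)) [492.8 328.3  26. ]
[[ 712.7  -50.1   12. ]
 [ 669.3 -162.4   12. ]
 [ 496.2  -96.1   12. ]
 [ 539.    18.2   12. ]]
120.42715244475282 -111.12202789729645
185.3535757960139 159.04152087031946
122.09087166007836 69.4755673526817
186.62961478999622 -21.468327101875023
[585.6 -51.3  12. ]
bowl [693.8 223.1  45. ] brush [500.  229.3  11. ] mitt [ 499.2 -322.2   21. ]
```

The tin at top (181,213) / side (220,283) is 592 mm from the base. The others are at 694, 713 and 790 mm, so it's the one meant. Next are wrist-camera looks at the nest and then the tin.

```bash
python3 - <<'E'
from h import *
import json
np.set_printoptions(precision=1,suppress=True)
for n,p in(("nest",(600,-72,230)),("tin",(494,326,170))):
    goto(p,[180,0,68.7]);wait(0.3);o=get_obs();im=get_image("wrist")
    cv2.imwrite(f"pics/w_{n}.png",im[:,:,::-1]);np.save(f"pics/w_{n}.npy",pose(o));print(n,o["t"],o["tcp_pos"],o["ee_rot"],o["wrist_force"])
    for th in (["nest","jaw","jaw_tab"] if n=="nest" else ["tin_center"]):
        print(th,[(round(d["score"],2),[round(float(v)) for v in d["extent"]]) for d in spot_in(th,"wrist")])
print(get_obs().get("grasp_offset"))
try: print(grasp_offset)
except Exception as e: print(e)
E
```

```text
nest 3.3333 [599.9 -72.5 230. ] [-180.     0.    68.6] [ 0.  -0.1  0.3]
nest [(0.62, [259, 164, 99, 143])]
jaw [(0.82, [259, 130, 46, 42])]
jaw_tab [(0.89, [256, 132, 46, 38])]
tin 5.3667 [494.5 325.4 170.1] [180.   -0.   68.6] [ 0.  -0.3 -0.1]
tin_center [(0.95, [382, 161, 56, 59]), (0.89, [257, 178, 59, 64]), (0.74, [341, 239, 53, 55]), (0.57, [429, 211, 52, 54])]
None
18.700000000000003
```

View pics/w_nest.png

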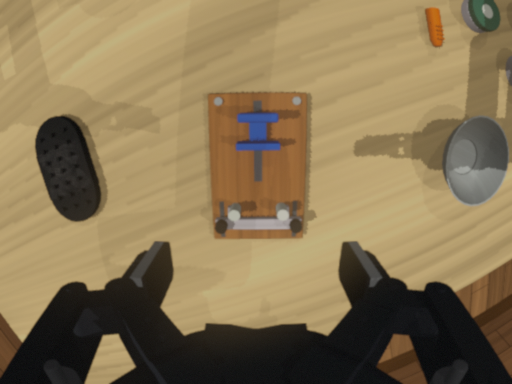

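View pics/w_tin.png

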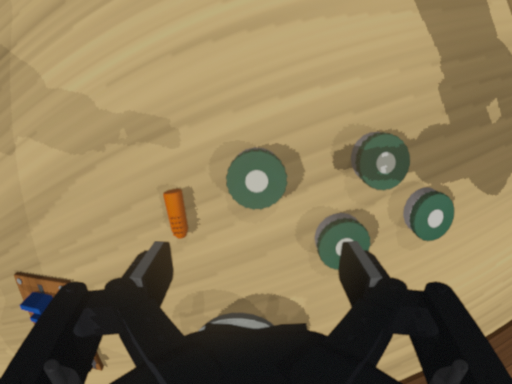

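In the nest view the deck corners are at about (208,93), (308,93), (304,237) and (215,238). The jaw plate edge is at row 146 and the posts are at (234,214) and (283,214). In the tin view the target is centred at (257,180), clear of the brush at (176,212). Next I'll measure these.

```bash
python3 - <<'E'
from h import *
im=cv2.imread("pics/w_nest.png")
cv2.imwrite("pics/wn_c.png",cv2.resize(im[80:250,195:320],None,fx=4.4,fy=3.5*1.0,interpolation=cv2.INTER_CUBIC))
im=cv2.imread("pics/w_tin.png")
cv2.imwrite("pics/wt_c.png",cv2.resize(im[130:240,160:310],None,fx=4,fy=4,interpolation=cv2.INTER_CUBIC))
np.set_printoptions(precision=1,suppress=True)
cal=get_calibration("wrist")
T=np.load("pics/w_tin.npy")
hsv=cv2.cvtColor(im,cv2.COLOR_BGR2HSV)
m=cv2.inRange(hsv,(60,60,20),(95,255,255));n,l,st,ce=cv2.connectedComponentsWithStats(m)
for i in range(1,n):
    if st[i,4]>300:
        mm=(l==i).astype(np.uint8);c=cv2.findContours(mm,0,1)[0][0][:,0]
        P=np.array([wbp(T,cal,q,32)[:2] for q in c]);(cx,cy),r=cv2.minEnclosingCircle(P.astype(np.float32));print(st[i],cx,cy,r)
E
```

```text
[365 135  37  15 324] 505.25927734375 459.5902099609375 20.774028778076172
[ 228  152   58   56 1885] 493.61700439453125 326.6194763183594 28.064443588256836
[ 412  193   41   47 1194] 607.5206909179688 501.3489074707031 30.047903060913086
[ 319  223   50   46 1084] 596.2644653320312 389.1612548828125 28.487821578979492
```

View pics/wn_c.png

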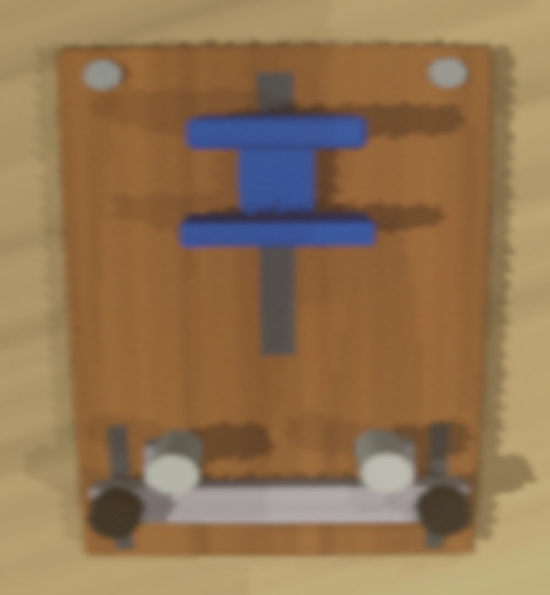

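View pics/wt_c.png

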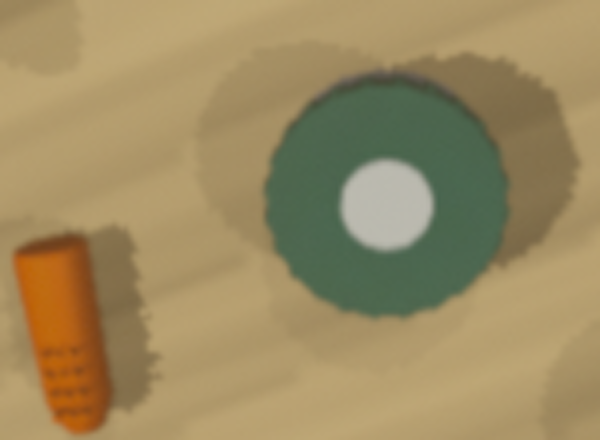

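```bash
python3 - <<'E'
from h import *
from scipy.optimize import least_squares
np.set_printoptions(precision=1,suppress=True)
cal=get_calibration("wrist");T=np.load("pics/w_nest.npy")
f=lambda p:(p[0]/4.4+195-.4,p[1]/3.5+80-.4)
px=np.array([f(p) for p in[(57,47),(493,45),(473,553),(85,553)]])
W=np.array([wbp(T,cal,p,12)[:2] for p in px]);print(W)
M=np.array([[-125,-60],[-125,60],[65,60],[65,-60]])
def ap(v,M):
    c,s=np.cos(v[2]),np.sin(v[2]);return M@np.array([[c,s],[-s,c]])+v[:2]
r=least_squares(lambda v:(ap(v,M)-W).ravel(),[634,-84,np.radians(-21)]);v=r.x
print(v[:2],np.degrees(v[2]),r.fun)
Wt=np.array([bp("top",(100+x/2.66-.3,120+y/2.66-.3),12)[:2] for x,y in[(458,217),(547,252),(600,118),(513,83)]])
# order: rear corners y+, y- ...
M2=np.array([[-125,60],[-125,-60],[65,-60],[65,60]])
r2=least_squares(lambda v:(ap(v,M2)-Wt).ravel(),v);print("top",r2.x[:2],np.degrees(r2.x[2]),r2.fun)
def loc(w,v):
    d=w[:2]-v[:2];c,s=np.cos(v[2]),np.sin(v[2]);return np.array([c*d[0]+s*d[1],-s*d[0]+c*d[1]])
for n,p,z in[("tab top rear L",(190,117),53),("tab top rear R",(363,117),53),("tab top front",(276,147),53),("face top rear",(276,220),41),("face top front L",(182,246),41),("face top front R",(374,246),41),("postL top",(172,474),40),("postR top",(387,473),40),("bar front",(275,523),22),("bar rear",(275,487),22)]:
    print(n,loc(wbp(T,cal,f(p),z),v))
E
```

```text
[[ 495.3  -93.4]
 [ 537.9   17.7]
 [ 714.   -49.9]
 [ 670.7 -160.2]]
[632.5 -82.2] -21.00819007540398 [-1.  -0.  -0.6  0.9  0.7  0.4  1.  -1.3]
top [633.3 -82.4] -21.098035065074168 [-1.7 -0.6 -2.1  1.7  2.  -0.4  1.8 -0.7]
tab top rear L [-99.5 -21. ]
tab top rear R [-99.2  20.7]
tab top front [-90.   -0.3]
face top rear [-66.   -0.4]
face top front L [-57.8 -24.4]
face top front R [-57.5  24.6]
postL top [ 20.5 -29.1]
postR top [20.5 29.4]
bar front [46.7 -1.1]
bar rear [32.5 -1.1]
```

The fits agree. The nest is at (632.5,-82.2) with yaw -21.0°, the jaw face at x≈-57.5, the tab rear face at -99.5 and the posts near x +20.5. The target tin, confirmed in the crop with its centre at (257,179.5), is at (494,326.5). Time to grasp it.

```bash
python3 - <<'E'
from h import *
np.set_printoptions(precision=2,suppress=True)
A=[180,0,69]
goto((494,326.5,70),A)
move_l((494,326.5,2.5),speed=80);wait(.1);o=get_obs();print(o["t"],o["tcp_pos"],o["wrist_force"])
grip(50,25);wait(.2);o=get_obs();print(o["t"],o["tcp_pos"],o["wrist_force"],o["grip_width"])
cv2.imwrite("pics/g1.png",get_image("wrist")[:,:,::-1])
move_l((494,326.5,60),speed=60);wait(.3);o=get_obs();print(o["t"],o["tcp_pos"],o["wrist_force"],o["grip_width"])
im=np.hstack([get_image("wrist")[150:350,110:410],get_image("side")[180:380,100:400]]);cv2.imwrite("pics/g2.png",im[:,:,::-1])
E
```

```text
7.0417 [494.73 326.86   3.3 ] [ 1.06 -0.32  0.04]
7.6 [494.4  326.72   3.06] [-1.01 -0.89  3.64] 58.95247765711022
9.0583 [493.81 326.38  59.64] [ 0.56 -0.54 -1.22] 59.10085371001687
```

View pics/g2.png

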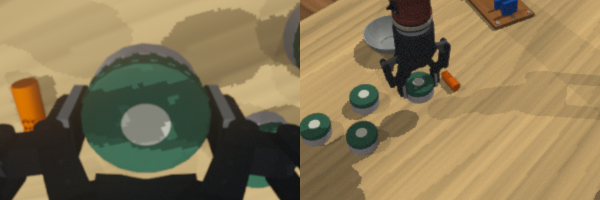

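The tin is held upright (-1.2 N weight, width 59). I'll check where it sits in the grip, then carry it.

```bash
python3 - <<'E'
from h import *
np.set_printoptions(precision=2,suppress=True)
o=get_obs();T=pose(o);cal=get_calibration("wrist");im=get_image("wrist")[:,:,::-1].copy();cv2.imwrite("pics/g3.png",im)
m=((im.min(2)>110)&(im.max(2).astype(int)-im.min(2)<25)).astype(np.uint8);n,l,st,ce=cv2.connectedComponentsWithStats(m)
for i in range(1,n):
    if st[i,4]>60: 
        w=wbp(T,cal,ce[i],o["tcp_pos"][2]+29);print(st[i],ce[i],w,(np.linalg.inv(T)@np.append(w,1))[:3])
E
```

```text
[434 181  24  31 578] [445.46 195.68] [490.93 421.88  88.79] [ 88.03 -36.98 -29.01]
[206 202  23  22  95] [218.61 210.11] [459.55 323.64  88.79] [-14.93 -31.07 -28.99]
[451 228  29  50 570] [462.31 249.1 ] [525.08 429.59  88.79] [107.46  -7.87 -29.03]
[ 231  255   50   40 1558] [255.62 274.48] [493.46 326.74  88.79] [  0.11  -0.52 -29.  ]
[484 254  19  23 306] [493.1  265.06] [548.4  453.32  88.79] [137.97   5.4  -29.04]
```

View pics/g3.png

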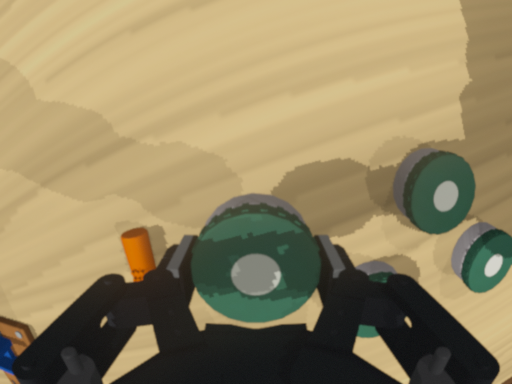

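The tin is centred in the grip, with its white dot at (255.6,274.5), offset (0.1,-0.5) mm. Carrying it to the nest at x=-13 and lowering gently.

```bash
cat >> h.py <<'E'
NO=np.array([632.5,-82.2]);NY=np.radians(-21.0)
def nw(x,y,z):
    c,s=np.cos(NY),np.sin(NY);return (NO[0]+c*x-s*y,NO[1]+s*x+c*y,z)
def nl(w):
    d=np.array(w[:2])-NO;c,s=np.cos(NY),np.sin(NY);return np.array([c*d[0]+s*d[1],-s*d[0]+c*d[1]])
def nf(f): # wrist force in nest axes
    c,s=np.cos(NY),np.sin(NY);return np.array([c*f[0]+s*f[1],-s*f[0]+c*f[1],f[2]])
E
python3 - <<'E'
from h import *
np.set_printoptions(precision=2,suppress=True)
A=[180,0,69]
move_l((494,326.5,100),speed=100)
goto(nw(-12.5,0,100),A);move_l(nw(-12.5,0,40),speed=60);wait(.3)
o=get_obs();print(o["t"],o["tcp_pos"],nl(o["tcp_pos"]),o["wrist_force"],o["grip_width"])
cv2.imwrite("pics/p1.png",get_image("wrist")[:,:,::-1])
E
```

```text
12.7667 [621.07 -77.78  40.36] [-12.26   0.03] [-0.44 -0.31 -1.06] 59.215445890560844
```

View pics/p1.png

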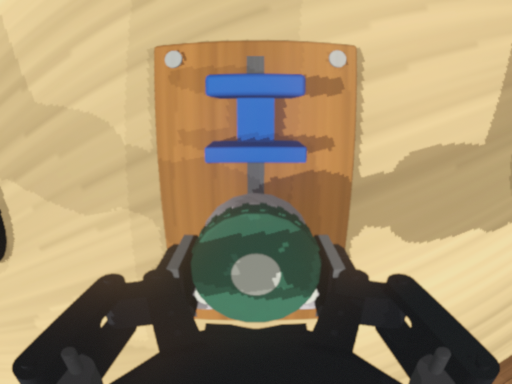

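The tin is on the mid-line: jaw centred at column 256, tin dot at 256. Lowering with a force check.

```bash
python3 - <<'E'
from h import *
np.set_printoptions(precision=2,suppress=True)
move_l(nw(-12.5,0,18),speed=40);wait(.2)
b=get_obs()["wrist_force"][2];z=18
print("base",b,get_obs()["tcp_pos"][2])
for i in range(14):
    z-=.5;move_l(nw(-12.5,0,z),speed=10);wait(0.05);o=get_obs();print(round(z,1),o["tcp_pos"][2].round(2),o["wrist_force"][2].round(2))
    if o["wrist_force"][2]-b>1.2: break
grip(68);wait(.3);o=get_obs();print(o["t"],o["grip_width"],o["wrist_force"],nl(o["tcp_pos"]))
cv2.imwrite("pics/p2.png",get_image("wrist")[:,:,::-1])
E
```

```text
base -1.6715086378372064 18.411402678264714
17.5 17.56 -1.36
17.0 16.94 -1.78
16.5 16.46 -0.46
15.175 68.15492828171384 [-0.11 -0.63  0.03] [-12.46   0.01]
```

View pics/p2.png

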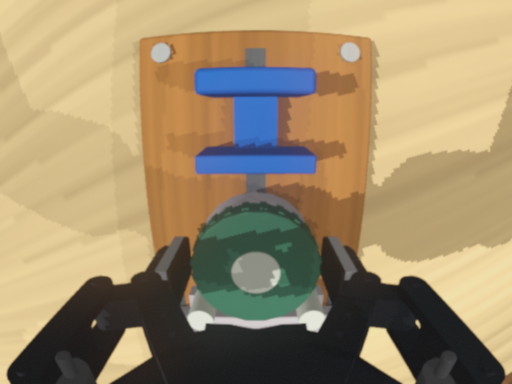

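The tin stands on the deck between jaw and posts, with the posts at (200,318) and (313,318) and a gap to the jaw plate at row 172. Retreating, then looking.

```bash
python3 - <<'E'
from h import *
np.set_printoptions(precision=2,suppress=True)
A=[180,0,69]
grip(82);move_l(nw(-12.5,0,110),speed=100)
grip(0,20)
goto(nw(-135,0,110),A);wait(.2);o=get_obs();print(o["t"],nl(o["tcp_pos"]),o["grip_width"],o["wrist_force"])
a=get_image("side")[150:230,230:360];cv2.imwrite("pics/p3.png",cv2.resize(a,None,fx=5,fy=5,interpolation=2)[:,:,::-1])
cv2.imwrite("pics/p4.png",get_image("wrist")[:,:,::-1])
E
```

```text
18.1 [-133.32    0.03] 0.04406965672448768 [-1.13  1.1   1.04]
```

View pics/p3.png

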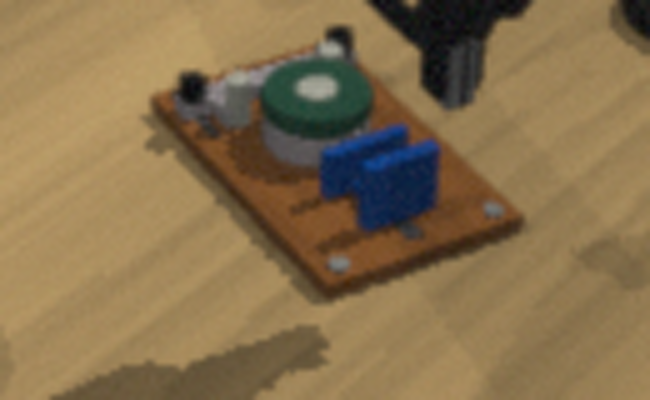

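View pics/p4.png

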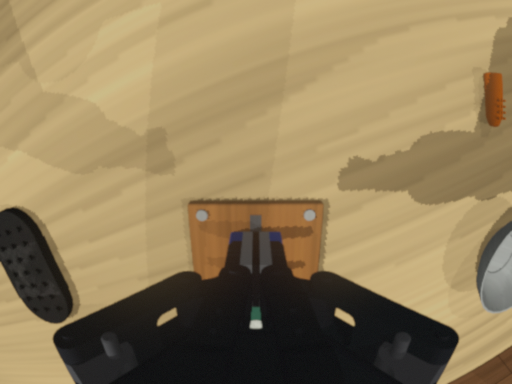

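The tin stands upright on the deck, clear of the jaw. Lowering the closed fingers behind the tab and pushing in small steps while watching the force.

```bash
python3 - <<'E'
from h import *
np.set_printoptions(precision=2,suppress=True)
move_l(nw(-135,0,28),speed=100);wait(.4)
F=[nf(get_obs()["wrist_force"])]
for i in range(5): wait(.04);F.append(nf(get_obs()["wrist_force"]))
b=np.mean(F,0);print("bias",b,np.std(F,0),get_obs()["t"])
np.save("bias.npy",b)
move_l(nw(-114,0,28),speed=40);wait(.1)
x=-114.
while x<-94:
    x+=1;move_l(nw(x,0,28),speed=15);wait(.03);o=get_obs();f=nf(o["wrist_force"])-b
    print(x,nl(o["tcp_pos"]),f,round(o["t"],2))
    if f[0]<-7: break
E
```

```text
bias [ 0.11  0.09 -0.17] [0.17 0.32 0.73] 19.775
-113.0 [-113.05    0.02] [-1.01 -0.54 -0.4 ] 20.83
-112.0 [-111.95   -0.  ] [-0.4   0.79  0.89] 21.12
-111.0 [-111.     -0.02] [ 1.06 -0.08  0.37] 21.4
-110.0 [-110.96   -0.02] [-3.42  0.29  2.99] 21.68
-109.0 [-109.64   -0.01] [-3.93  0.02  1.24] 21.97
-108.0 [-108.33   -0.01] [-5.47  0.68  1.43] 22.25
-107.0 [-107.17   -0.01] [-3.33  0.12 -1.01] 22.53
-106.0 [-106.15   -0.  ] [-3.76  0.23 -2.14] 22.82
-105.0 [-105.16   -0.03] [-3.62  0.5  -2.32] 23.1
-104.0 [-104.1    -0.06] [-3.27  1.12 -3.25] 23.38
-103.0 [-102.99   -0.07] [-3.4   0.13 -2.46] 23.67
-102.0 [-101.87   -0.07] [-3.24  0.96 -3.16] 23.95
-101.0 [-100.83   -0.09] [-4.03 -0.2  -2.3 ] 24.23
-100.0 [-99.8   -0.06] [-3.67 -1.04 -2.27] 24.52
-99.0 [-98.81  -0.05] [-3.88  0.17 -1.57] 24.8
-98.0 [-97.78  -0.05] [-3.53 -0.45 -0.82] 25.08
-97.0 [-96.82  -0.03] [-3.35 -0.79 -1.76] 25.37
-96.0 [-95.84  -0.03] [-2.53 -0.13  0.29] 25.65
-95.0 [-94.86  -0.01] [-4.37 -1.64 -0.64] 25.93
-94.0 [-93.87  -0.02] [-3.8  -0.87 -0.39] 26.22
```

```bash
python3 - <<'E'
from h import *
np.set_printoptions(precision=2,suppress=True)
b=np.load("bias.npy");x=-94.;st=.8
def F():
    L=[]
    for i in range(4): wait(.03);L.append(nf(get_obs()["wrist_force"])-b)
    return np.mean(L,0)
while x<-76:
    x+=st;move_l(nw(x,0,28),speed=12);f=F();o=get_obs()
    print(round(x,2),nl(o["tcp_pos"]),f,round(o["t"],2))
    if f[0]<-9.3: break
    st=.3 if f[0]<-5.3 else .8
cv2.imwrite("pics/p5.png",get_image("wrist")[:,:,::-1])
E
```

```text
-93.2 [-93.08  -0.02] [-3.89 -1.5   0.29] 26.6
-92.4 [-92.27   0.01] [-3.96 -1.36  0.17] 26.98
-91.6 [-91.48  -0.02] [-3.92 -1.24  0.71] 27.37
-90.8 [-90.7   0. ] [-3.83 -1.01  0.47] 27.75
-90.0 [-89.88  -0.  ] [-4.31 -1.32  0.73] 28.13
-89.2 [-89.14   0.  ] [-4.26 -0.86  0.64] 28.52
-88.4 [-88.31   0.02] [-3.68 -1.61  0.95] 28.9
-87.6 [-87.48   0.01] [-4.4  -1.09  1.42] 29.28
-86.8 [-86.72   0.02] [-4.06 -0.82  1.63] 29.67
-86.0 [-85.9    0.03] [-3.73 -0.96  1.78] 30.05
-85.2 [-85.32   0.02] [-4.96 -1.15  2.39] 30.43
-84.4 [-85.21   0.03] [-6.61 -0.98  4.58] 30.82
-84.1 [-85.26   0.02] [-7.94 -1.35  5.26] 31.2
-83.8 [-85.27   0.01] [-8.32 -1.09  6.02] 31.58
-83.5 [-85.28   0.02] [-8.71 -1.25  6.34] 31.97
-83.2 [-85.25   0.04] [-10.11  -1.34   7.54] 32.35
```

View pics/p5.png

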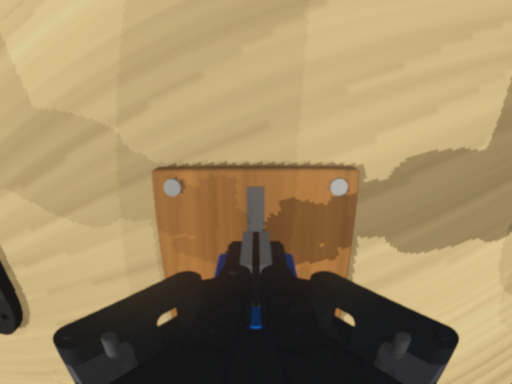

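Firm stop at tool x≈-85.25 (jaw face ≈-31.8, tin centre ≈-1.8). The push is 10.1 N, within the 8–14 N window. Backing straight off and inspecting.

```bash
python3 - <<'E'
from h import *
np.set_printoptions(precision=2,suppress=True)
b=np.load("bias.npy")
move_l(nw(-86.5,0,28),speed=10);move_l(nw(-120,0,28),speed=50);wait(.2)
o=get_obs();print(o["t"],nf(o["wrist_force"])-b)
move_l(nw(-120,0,140),speed=150);goto(nw(-60,0,230),[180,0,69]);wait(.3)
o=get_obs();print(o["t"],nl(o["tcp_pos"]),o["tcp_pos"]);T=pose(o)
w=get_image("wrist");s=get_image("side")[150:230,230:360]
cv2.imwrite("pics/p6.png",cv2.resize(s,None,fx=5,fy=5,interpolation=2)[:,:,::-1])
cv2.imwrite("pics/p7.png",cv2.resize(w[80:280,180:340],None,fx=3,fy=3,interpolation=2)[:,:,::-1])
im=w;cal=get_calibration("wrist")
m=((im.min(2)>110)&(im.max(2).astype(int)-im.min(2)<25)).astype(np.uint8);n,l,st,ce=cv2.connectedComponentsWithStats(m)
for i in range(1,n):
    if st[i,4]>30: print(st[i],ce[i],nl(wbp(T,cal,ce[i],44)))
E
```

```text
33.9 [ 0.43 -0.46  0.69]
35.6083 [-61.51  -0.1 ] [575.04 -60.25 228.06]
[213 121   8   7  46] [216.37 124.11] [-115.66  -43.06]
[291 121   8   7  44] [294.5 124. ] [-115.75   42.56]
[ 442  159   64   67 2951] [470.71 192.26] [-37.94 300.13]
[246 212  20  19 293] [255.69 221.42] [-1.94  0.01]
[226 229  13  15 132] [230.79 236.39] [ 17.69 -30.07]
[274 230  15  19 153] [281.43 238.16] [20.08 31.19]
```

View pics/p6.png

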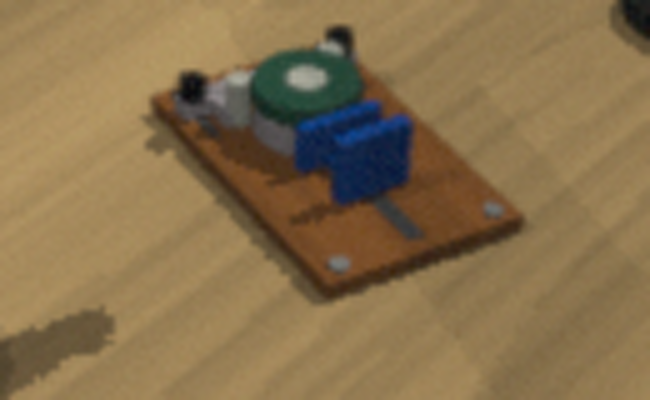

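View pics/p7.png

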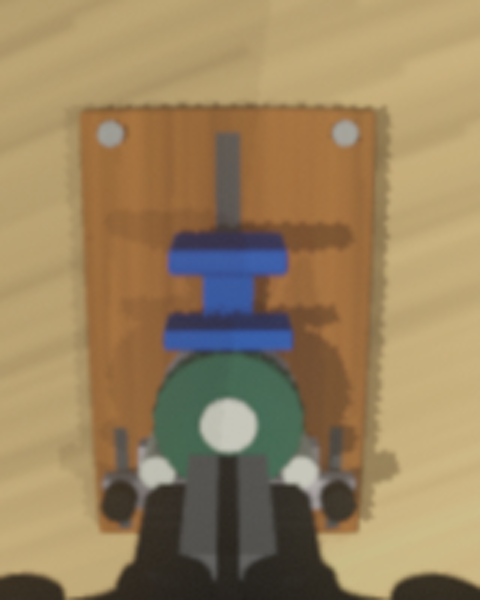

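The tin is upright at nest (-1.9, 0.0), touching the jaw plate and both posts (crop pixels (157,470) and (300,470)). The hand is clear and at z 228. Handing in.

```bash
python3 - <<'E'
from h import *
wait(.3);o=get_obs();print(o["t"],o["wrist_force"]);sign_off()
E
```

```text
36.0083 [-1.07986756 -0.7745486  -0.66809118]
the job is handed in; nothing more can be done
```

I placed the balm tin upright in the nest, let go of it, clamped it with the blue jaw and handed the job in at 36.0 s. `sign_off()` gives no verdict, so I don't know the official result.

- **Tin and placing:** I took the tin nearest the base, 592 mm away (the other three are 694 mm or more). I set it down at nest x ≈ -12.5 mm and opened the fingers clear.
- **Clamping:** I pushed the tab in small steps. The jaw slid at about 4 N and came to a firm stop with its face at about -31.8 mm. I ended at 10.1 N on the tab, inside the 8–14 N window, and backed straight off.
- **Last checks:** The tin's centre reads (-1.9, 0.0) mm in the nest frame. It looks upright and touches the jaw and both posts, and the hand is well clear above. I did not measure the forces on the jaw and posts separately; I inferred them from the push. I made no contact with the brush, mitt or bowl and kept the path clear of them, but did not re-measure their positions.
- **Readings that were off:**
    - While pushing, the wrist also showed an upward force of up to about 7.5 N, probably friction at the tab.
    - When I set the tin down, my contact check stopped the lowering about 1.5 mm above the height I expected. The tin may have dropped slightly as I let go, and it stood upright afterwards.

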